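Stir the brass beads and put the paddle away

ROBOT

A 6-joint arm with a two-finger parallel gripper is mounted at the origin on the work surface. World frame = base frame: x ahead of the robot, y to its left, z up, the work surface at z = 0. Lengths are in m, angles in rad, forces in N, time in s.
With the tool pointing down it reaches from about 0.4 to 0.925 m from the base axis. Payload 12.5 kg.
Tool frame: the origin (TCP) lies at the centre of the arm's flange, where the gripper is bolted on; the fingertips stand 190 mm ahead of it and the grasp point (between the pads) lies 171 mm ahead of it (bot.hold_point_z is the z of the grasp point in the tool frame, in m); z points along the fingers, y is the direction in which the jaws open and shut (so a half turn about z gives the same grasp; the last joint's range is limited). The gripper opens to 95 mm and grips with 3 to 60 N. Pads are 20 mm wide; open, the fingers measure 119 mm over their backs; the gripper's body (75 mm by 180 mm) begins 59 mm behind the grasp point.
Start: joints at [1.135, 0.491, 1.559, -0, 1.092, -0.106], TCP at [0.202, 0.591, 0.405] pointing down, gripper open.
Joint ranges: [-3.1, 3.1], [-0.84, 2.19], [0.05, 2.79], [-1.13, 4.28], [0.06, 2.93], [-2.69, 2.69]. Speed limits (rad/s): [2.22, 2.22, 2.79, 3.14, 3.14, 3.14].

INTERFACE

Orientations are given as a 3x3 rotation matrix whose columns are the frame's x, y, z axes.
In Python, from plant import bot gives the robot as it stands.
- The arm moves only by the shell command python3 -m crank 'ROWS' [FORCE]. ROWS is JSON, a list of rows, each a list of 7 numbers: the shift along the tool's x, y, z in mm, then the turn, a rotation vector about the tool's x, y, z in rad, then the opening in per cent of the stroke, from 0 (shut) to 100 (fully open). A call has 1 to 10 rows; each row is the pose to reach, as a shift and turn from the pose commanded when the call began, along the tool's axes at that moment; what a row does not reach only later rows make up. A row lasts 1/10 s, in which the tool goes at most 50 mm and 8.59 degrees, less where a joint would pass 70% of its speed; a pose out of reach is approached as far as the arm can. A call with a gripper value outside its range is refused whole. The fingers move at their own pace and stop on an object; FORCE is the grip in N (left out, the last holds). Time passes only in rows, so rows that repeat a pose let the fingers close. It gives the time, the measured TCP pose, the force and the opening at its end, in the units of the state.
- bot.state(): the state, without advancing time (a new reading comes with each control period).
- bot.camera(name): name is "side" or "top"; returns a dict with "image" (480x640x3 uint8, red, green, blue), "fx", "fy", "cx", "cy" (pixels), "D" ([k1, k2, p1, p2, k3] as OpenCV has them; the pictures are not rectified), "extrinsics" (4x4, takes a point from camera to world coordinates). Camera axes: x right, y down, z forward; pixel columns grow to the right and rows downward; lengths in m; the calibration is good to about 2 mm. A picture is of the moment at which its call begins. There is no depth.
- bot.job_done(): hands the job in, once; it reports no verdict.
The state is a dict: "clock": time; "qpos": joint angles; "joint_vel": joint speeds; "effort": joint torques, N m; "tcp_pos": TCP position; "ee_rot": TCP orientation; "force": force on the tool from outside, world axes, zero at the start; "torque": the same for the moment, N m; "opening": finger opening in m.
Only numpy, scipy, OpenCV 4.12 (cv2) and the standard library are available. Lean on these libraries where they do the work, as an engineer would, in place of code of your own. Each camera call takes 0.05 s, during which the arm holds its last target. There are 200 camera calls.

TASK

Take the wooden paddle from its sloping rest and stir the brass beads in the bowl with it: three full turns anticlockwise as seen from above, well off the middle, with the tip of the blade down at the bottom among the beads so that they are really moved about. Keep all the beads in the bowl and do not shove the bowl along the bench; then slide the paddle, blade first, fully home into the slot of the tool block and leave it standing there. Leave the other things on the bench where they are.

Things in the scene. Friction and masses are not known exactly. Their poses are not given: they have to be found in the camera images.
- paddle: flat dark-wood paddle, 9 mm thick (x), 190 mm long (z), 40-85 g: blade 24 mm wide (y) for the first 110 mm, then an 18 mm wide handle, same thickness, for 80 mm; centre of mass 90 mm up. Pinch it within 30 mm of the handle's end; it may pivot there. Origin: middle of the blade's tip; +z runs to the handle's end. It starts in the rest, tip down, leaning 0.52 rad towards the robot.
- rest: fixed sloping wooden rest: a pocket 30 mm wide, 12 mm across, 35 mm deep that leans like the paddle, and a back plate under the paddle up to 105 mm along it. Origin: on the table, 32 mm under the paddle's tip; z up; it leans towards its own -x. Draw the paddle out along its length.
- bowl: loose white stoneware bowl, about 0.95 kg, 146 mm across, 55 mm tall, almost straight wall; inside, a flat floor 6 mm above the origin and 130 mm across. Origin: centre of its underside. It is not fastened and slides if shoved.
- block: fixed wooden tool block 80 (x) x 130 (y) x 60 mm (z), origin under its centre, with one slot in the middle of its top and a short awl standing at each end, 45 mm from the middle along y, tops at 100 mm or less.
- slot (a point): centre of the slot's mouth, in the block's top face. The slot is 25.5 mm along the block's y, 10.5 mm along its x, 45 mm deep, straight down, with a 1.5 mm chamfer: the blade fits with 0.75 mm to spare on each side, its width along the block's y, either face first. Fully home, the blade's tip is 45 mm under this point.
- bead1: chunky brass bead, a short cylinder 20 mm across and 15 mm tall, 30 g, loose in the bowl; origin: centre of its underside as built
- bead2: chunky brass bead, a short cylinder 20 mm across and 15 mm tall, 30 g, loose in the bowl; origin: centre of its underside as built
- bead3: chunky brass bead, a short cylinder 20 mm across and 15 mm tall, 30 g, loose in the bowl; origin: centre of its underside as built
- bead4: chunky brass bead, a short cylinder 20 mm across and 15 mm tall, 30 g, loose in the bowl; origin: centre of its underside as built
- bead5: chunky brass bead, a short cylinder 20 mm across and 15 mm tall, 30 g, loose in the bowl; origin: centre of its underside as built
- bead6: chunky brass bead, a short cylinder 20 mm across and 15 mm tall, 30 g, loose in the bowl; origin: centre of its underside as built
- bead7: chunky brass bead, a short cylinder 20 mm across and 15 mm tall, 30 g, loose in the bowl; origin: centre of its underside as built
- spool: black thread spool, 40 mm across, 42 mm tall, origin under its centre; a bystander
- jar: amber glass jar with a steel lid, 60 mm across, 70 mm tall, origin under its centre; a bystander
- stamp: brass bar 110 x 22 x 30 mm (long along its x) with an upright wooden handle 26 mm across to 120 mm height, origin under its centre; a bystander
- tin: open steel cup 70 mm across, 50 mm tall, origin under its centre; a bystander
- mallet: wooden mallet lying down: head 64 mm across and 80 mm long, handle along its +y to 160 mm, origin under the head; a bystander

How it is judged:
On the way, in this order (a step that is already met when the one before it is completed fails the run):
1. turn 1: the blade tip, within 12 mm of the bowl's floor, passes the bowl's +x side, 12 mm or more from its middle (z of paddle in the frame of bowl between 0 and 0.018 m and x of paddle in the frame of bowl between 0.012 and 0.064 m and y of paddle in the frame of bowl between -0.012 and 0.012 m), for 0.02 s.
2. turn 1: the blade tip, within 12 mm of the bowl's floor, passes the bowl's +y side, 12 mm or more from its middle (z of paddle in the frame of bowl between 0 and 0.018 m and y of paddle in the frame of bowl between 0.012 and 0.064 m and x of paddle in the frame of bowl between -0.012 and 0.012 m), for 0.02 s.
3. turn 1: the blade tip, within 12 mm of the bowl's floor, passes the bowl's -x side, 12 mm or more from its middle (z of paddle in the frame of bowl between 0 and 0.018 m and x of paddle in the frame of bowl between -0.064 and -0.012 m and y of paddle in the frame of bowl between -0.012 and 0.012 m), for 0.02 s.
4. turn 1: the blade tip, within 12 mm of the bowl's floor, passes the bowl's -y side, 12 mm or more from its middle (z of paddle in the frame of bowl between 0 and 0.018 m and y of paddle in the frame of bowl between -0.064 and -0.012 m and x of paddle in the frame of bowl between -0.012 and 0.012 m), for 0.02 s.
5. turn 2: the blade tip, within 12 mm of the bowl's floor, passes the bowl's +x side, 12 mm or more from its middle (all of step 1), for 0.02 s.
6. turn 2: the blade tip, within 12 mm of the bowl's floor, passes the bowl's +y side, 12 mm or more from its middle (all of step 2), for 0.02 s.
7. turn 2: the blade tip, within 12 mm of the bowl's floor, passes the bowl's -x side, 12 mm or more from its middle (all of step 3), for 0.02 s.
8. turn 2: the blade tip, within 12 mm of the bowl's floor, passes the bowl's -y side, 12 mm or more from its middle (all of step 4), for 0.02 s.
At the end, for the whole second after the job is handed in: Paddle released, at rest in the slot: tip within 6 mm of its floor, 4 mm of its axis, tilt under 0.1 rad. All beads in the bowl, at least one of each opposite pair of the outer ring (2-5, 3-6, 4-7) over 10 mm from its start. Bowl upright; bowl and bystanders moved under 30 mm (horizontal distance between paddle and slot below 0.004 m and z of paddle in the frame of block below 0.021 m and angle between each of paddle, bowl's own z axis and vertical below 0.1 rad and linear speed of paddle below 0.02 m/s and distance of each of bowl, spool, jar, stamp, tin, mallet from where it was at the start of the episode below 0.03 m and horizontal distance between each of bead1, bead2, bead3, bead4, bead5, bead6, bead7 and bowl below 0.064 m and z of each of bead1, bead2, bead3, bead4, bead5, bead6, bead7 in the frame of bowl below 0.05 m and distance of any of bead2, bead5 from where it was at the start of the episode above 0.01 m and distance of any of bead3, bead6 from where it was at the start of the episode above 0.01 m and distance of any of bead4, bead7 from where it was at the start of the episode above 0.01 m); the robot touches nothing.
It fails at once if a bead leaves the bowl (horizontal distance between any of bead1, bead2, bead3, bead4, bead5, bead6, bead7 and bowl above 0.09 m).
It fails at once if the bowl is shoved 30 mm or more (distance of bowl from where it was at the start of the episode above 0.03 m).
It fails at once if one of the other things on the bench is pushed 30 mm or more (distance of any of spool, jar, stamp, tin, mallet from where it was at the start of the episode above 0.03 m).
It also fails if it takes over 72 s, if anything falls off the work surface, if the arm or the gripper's body presses on something with over 40 N, if the wrist force passes 120 N, or if a joint passes its speed limit or range.

## Working session

There is one attempt and no reset: what is moved stays moved. The work goes in short steps, Python scripts to look and compute and a shell command to move; the robot and the scene stay as the last step left them, time stands still between calls to the robot, and variables do not carry over. Pictures are saved under pics/ and viewed, about 8 in all and at most 12, crops included, and the job is handed in when it is done.

```bash
ls; mkdir -p pics; python3 - <<'E'
from plant import bot
import cv2,numpy as np
s=bot.state();print(s)
for n in("side","top"):
    c=bot.camera(n);cv2.imwrite(f"pics/{n}0.png",c["image"][:,:,::-1])
    np.savez(f"{n}.npz",**{k:np.array(c[k]) for k in("fx","fy","cx","cy","D","extrinsics")})
    print(n,c["fx"],c["cx"],c["cy"],c["D"],c["extrinsics"])
E
```

```text
pics
{'clock': 0.0, 'qpos': array([ 1.13541345e+00,  4.91538260e-01,  1.55947723e+00, -1.86172531e-05,
        1.09166899e+00, -1.05581780e-01]), 'joint_vel': array([ 0.00023699, -0.0017588 , -0.00109456,  0.00039923,  0.00049272,
       -0.00111058]), 'effort': array([ 2.09457801e-03, -6.12650442e+01, -2.58174706e+01,  6.93418575e-02,
        4.83240956e-02, -8.76527156e-05]), 'tcp_pos': array([0.20235981, 0.5912876 , 0.4041653 ]), 'ee_rot': array([[-9.46109539e-01,  3.23846479e-01, -4.45507581e-04],
       [ 3.23846770e-01,  9.46109019e-01, -9.96938726e-04],
       [ 9.86436441e-05, -1.08748943e-03, -9.99999404e-01]]), 'force': array([-0.94412329,  0.58166139, -0.02299748]), 'torque': array([-0.0265851 , -0.03861523,  0.03379109]), 'opening': 0.09492949413009033}
side 510.51375746000474 321.7998710289436 236.1707211049312 [-0.01450794  0.          0.          0.          0.        ] [[ 0.99031333 -0.08857731  0.10692789  0.43043164]
 [-0.13816451 -0.55216565  0.82220658 -0.75871647]
 [-0.01378694 -0.82901577 -0.55905524  0.62628635]
 [ 0.          0.          0.          1.        ]]
top 492.24078258011883 313.8963572844248 237.12436384621637 [-0.07435825  0.          0.          0.          0.        ] [[-0.02397562 -0.99413069  0.10549573  0.43266215]
 [-0.99928188  0.02692862  0.02665671  0.04166604]
 [-0.0293411  -0.10478086 -0.99406241  1.00482616]
 [ 0.          0.          0.          1.        ]]
```

View pics/top0.png

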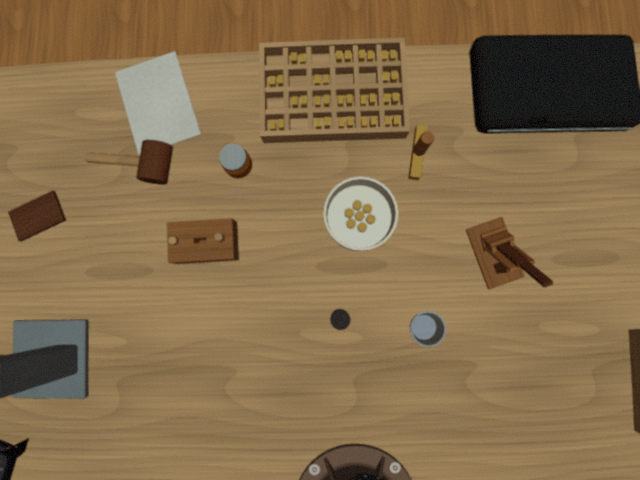

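View pics/side0.png

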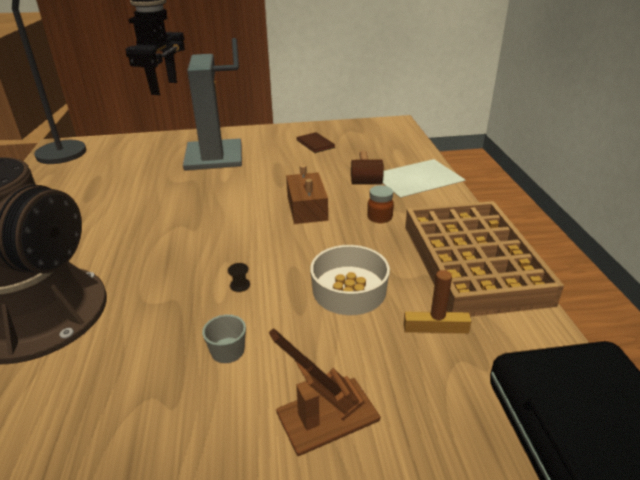

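Top view: bowl ~(361,213), block ~(201,240) with slot ~(203,239), paddle from the rest ~(505,250) to its handle end ~(549,282). Side view: handle end ~(273,333), block ~(307,197). I'll take enlarged crops of the paddle and block.

```bash
cat > h.py <<'E'
import cv2,numpy as np
def ray(n,uv):
    c=np.load(f"{n}.npz");K=np.array([[c["fx"],0,c["cx"]],[0,c["fy"],c["cy"]],[0,0,1]])
    p=cv2.undistortPoints(np.array([[uv]],float),K,c["D"])[0,0];T=c["extrinsics"]
    return T[:3,3],T[:3,:3]@np.r_[p,1]
def atz(n,uv,z):
    o,d=ray(n,uv);return o+d*(z-o[2])/d[2]
def tri(uvt,uvs):
    o1,d1=ray("top",uvt);o2,d2=ray("side",uvs)
    s=np.linalg.lstsq(np.c_[d1,-d2],o2-o1,rcond=None)[0]
    a,b=o1+s[0]*d1,o2+s[1]*d2;return (a+b)/2,np.linalg.norm(a-b)
def proj(n,P):
    c=np.load(f"{n}.npz");K=np.array([[c["fx"],0,c["cx"]],[0,c["fy"],c["cy"]],[0,0,1]]);T=np.linalg.inv(c["extrinsics"])
    return cv2.projectPoints(np.array(P,float).reshape(-1,1,3),cv2.Rodrigues(T[:3,:3])[0],T[:3,3],K,c["D"])[0][:,0]
def crop(im,x,y,w,h,k):
    r=cv2.resize(im[y:y+h,x:x+w],None,fx=k,fy=k,interpolation=cv2.INTER_CUBIC)
    for i in range(0,w,10):
        cv2.line(r,(i*k,0),(i*k,8),(0,255,0),1)
        if (x+i)%20==0: cv2.putText(r,str(x+i),(i*k,20),0,.4,(0,255,255))
    for j in range(0,h,10):
        cv2.line(r,(0,j*k),(8,j*k),(0,255,0),1)
        if (y+j)%20==0: cv2.putText(r,str(y+j),(10,j*k+5),0,.4,(0,255,255))
    return np.clip(r*1.4,0,255).astype(np.uint8)
E
python3 - <<'E'
from h import *
t=cv2.imread("pics/top0.png");s=cv2.imread("pics/side0.png")
cv2.imwrite("pics/c_pad.png",np.hstack([crop(t,460,200,100,100,4),crop(s,260,320,100,100,4)]))
cv2.imwrite("pics/c_blk.png",np.hstack([crop(t,160,200,80,80,5),crop(s,270,150,80,80,5)]))
E
```

```text
(no output)
```

View pics/c_pad.png

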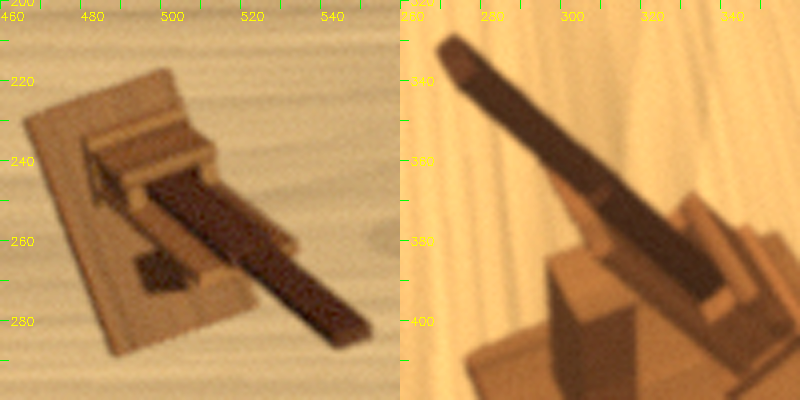

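View pics/c_blk.png

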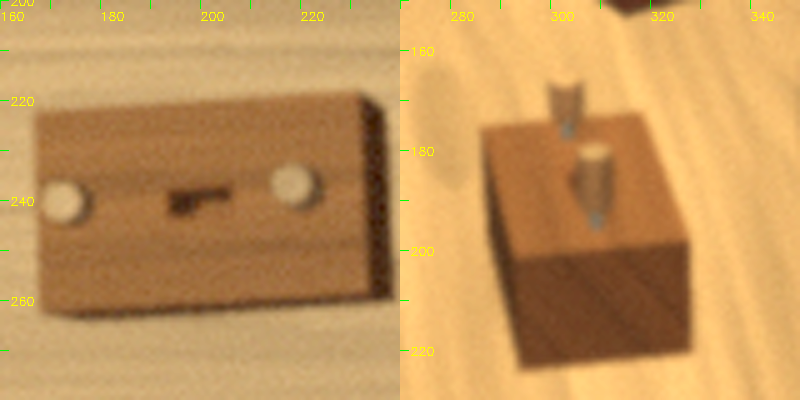

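```bash
python3 - <<'E'
from h import *
from scipy.optimize import least_squares
np.set_printoptions(precision=4,suppress=True)
print("tcp proj",proj("top",[[.202,.591,.405],[.202,.591,.215]]),proj("side",[[.202,.591,.405],[.202,.591,.215]]))
# press stand: top of post
print("stand base corners",[atz("top",p,0.02) for p in((13,321),(88,321),(88,397),(13,397))])
bt=np.array([(167.5,223),(232,218.4),(233.6,259.2),(168.4,262.4)]) # far-left, far-right(near -y), ...
bs=np.array([(319,172.6),(327.6,198),(293,202),(286.4,175.6)])
loc=np.array([[.04,.065,.06],[.04,-.065,.06],[-.04,-.065,.06],[-.04,.065,.06]])
def W(p,l,z0=0):
    c,s=np.cos(p[2]),np.sin(p[2]);return l@np.array([[c,s,0],[-s,c,0],[0,0,1]])+[p[0],p[1],0]
def fit(f,p0):
    r=least_squares(f,p0);return r
for w in("t","s","ts"):
    f=lambda p:np.r_[*( [(proj("top",W(p,loc))-bt).ravel()] if "t" in w else []),*([(proj("side",W(p,loc))-bs).ravel()] if "s" in w else [])]
    r=fit(f,[.4,.3,0]);print("block",w,r.x,r.fun.round(1))
print("slot px top",proj("top",W(r.x,np.array([[0,0,.06],[0,.01275,.06],[0,-.01275,.06]]))))
# paddle
a=.52
def pad(p,l):  # l in paddle frame
    R=np.array([[np.cos(a),0,-np.sin(a)],[0,1,0],[np.sin(a),0,np.cos(a)]])
    return W(p,l@R.T+[0,0,.032])
lo=np.array([[-.0045,-.009,.19],[-.0045,.009,.19]])
pt=np.array([(553,282),(543.75,286.75)])
up=np.array([[.0045,-.009,.19],[.0045,.009,.19],[-.0045,-.009,.19]])
f=lambda p:(proj("top",pad(p,lo))-pt[::1]).ravel()
r=fit(f,[.45,-.35,.3]);print("pad",r.x,r.fun)
C=np.array([[x,y,.19] for x in(-.0045,.0045) for y in(-.009,.009)]+[[.0045,.012,.11],[.0045,-.012,.11],[.0045,.012,.04],[.0045,-.012,.04]])
print(np.c_[C*1e3,proj("top",pad(r.x,C)),proj("side",pad(r.x,C))].round(1))
print("bowl",atz("top",(361,213.5),.055))
E
```

```text
tcp proj [[-92.0026 474.0756]
 [ -0.9253 434.9245]] [[149.6163   8.5336]
 [164.226   87.4857]]
stand base corners [array([0.3788, 0.698 , 0.02  ]), array([0.3775, 0.5334, 0.02  ]), array([0.2248, 0.5324, 0.02  ]), array([0.2231, 0.6955, 0.02  ])]
block t [0.532  0.289  0.0324] [-0.4 -0.6  0.4 -0.   0.4  0.  -0.3  0.6]
block s [0.532  0.2844 0.0264] [-0.1 -0.2  0.6  0.5 -0.4 -0.1 -0.1 -0.3]
block ts [0.5321 0.2883 0.0303] [-0.1 -0.7  0.7 -0.   0.7  0.  -0.   0.5 -0.3 -0.9  0.5 -0.4 -0.4 -1.
 -0.3 -1. ]
slot px top [[200.5195 240.6086]
 [194.089  240.9787]
 [206.963  240.2378]]
pad [ 0.5195 -0.2801  0.4257] [ 0.0897 -0.0462 -0.0893  0.0458]
[[ -4.5  -9.  190.  553.1 282.  278.8 339.2]
 [ -4.5   9.  190.  543.7 286.8 271.6 330. ]
 [  4.5  -9.  190.  552.1 277.6 284.4 333.8]
 [  4.5   9.  190.  542.6 282.5 277.2 324.8]
 [  4.5  12.  110.  514.1 263.7 306.3 350.6]
 [  4.5 -12.  110.  525.8 257.8 315.9 362.3]
 [  4.5  12.   40.  493.8 248.9 328.8 370.9]
 [  4.5 -12.   40.  504.8 243.4 338.4 382.3]]
bowl [ 0.5772 -0.0257  0.055 ]
```

```bash
python3 - <<'E'
from h import *
from scipy.optimize import least_squares
np.set_printoptions(precision=4,suppress=True)
def W(p,l):
    c,s=np.cos(p[2]),np.sin(p[2]);return l@np.array([[c,s,0],[-s,c,0],[0,0,1]])+[p[0],p[1],0]
def pad(p,l):
    a=p[4];R=np.array([[np.cos(a),0,-np.sin(a)],[0,1,0],[np.sin(a),0,np.cos(a)]])
    return W(p,l@R.T+[0,0,p[3]])
h=.0045;g=.009
lt=np.array([[-h,-g,.19],[-h,g,.19]]);pt=np.array([(553,282),(543.75,286.75)])
ls=np.array([[h,g,.19],[-h,g,.19],[-h,-g,.19]]);ps=np.array([(273.75,328.25),(269.25,332),(275.75,341.75)])
F=lambda p:np.r_[(proj("top",pad(p,lt))-pt).ravel(),(proj("side",pad(p,ls))-ps).ravel(),(p[4]-.52)*1e3,(p[3]-.032)*3e3*(1-fr)]
for fr in(0,1):
    r=least_squares(F,[.52,-.28,.42,.032,.52]);p=r.x
    G=lambda z:pad(p,np.array([[0,0,z]]))[0]
    print(p,r.fun.round(1),"\n end",G(.19),"grasp",G(.175),"tcp",G(.175+.171))
    C=np.array([[h,.012,.11],[h,-.012,.11],[h,.012,.04],[h,-.012,.04]])
    print(np.c_[proj("top",pad(p,C)),proj("side",pad(p,C))].round(1))
E
```

```text
[ 0.5161 -0.2807  0.4436  0.0317  0.5202] [ 1.4  1.5  1.3  1.7  1.1 -1.8  0.1 -0.2  1.  -0.8  0.2 -0.8] 
 end [ 0.4308 -0.3212  0.1966] grasp [ 0.4376 -0.318   0.1836] tcp [ 0.3608 -0.3545  0.332 ]
[[515.  265.5 303.9 351.9]
 [526.6 259.4 313.8 363.5]
 [494.4 250.8 326.5 371.9]
 [505.3 245.1 336.2 383.1]]
[ 0.5158 -0.279   0.4506  0.0292  0.52  ] [ 0.   1.5  0.   1.8  1.1 -0.9  0.1  0.7  1.1  0.   0.  -0. ] 
 end [ 0.4308 -0.3201  0.1941] grasp [ 0.4375 -0.3169  0.1811] tcp [ 0.361  -0.3539  0.3295]
[[513.8 265.7 303.7 352.5]
 [525.3 259.5 313.7 364. ]
 [493.1 251.1 326.1 372.2]
 [504.  245.3 335.9 383.4]]
```

```bash
cat >> h.py <<'E'
from scipy.spatial.transform import Rotation as Ro
def rows(goal,RG,n,cyl=False,R0=None,p0=None,first=None):
    from plant import bot
    s=bot.state();p0=s["tcp_pos"] if p0 is None else np.array(p0);R0=s["ee_rot"] if R0 is None else R0
    goal=np.array(goal,float);rv=Ro.from_matrix(RG@R0.T).as_rotvec();out=[]
    pol=lambda p:np.array([np.hypot(p[0],p[1]),np.arctan2(p[1],p[0]),p[2]])
    for k in range(1,n+1):
        f=k/n
        if cyl:
            c=pol(p0)*(1-f)+pol(goal)*f;p=np.array([c[0]*np.cos(c[1]),c[0]*np.sin(c[1]),c[2]])
        else:p=p0*(1-f)+goal*f
        R=Ro.from_rotvec(rv*f).as_matrix()@R0
        out.append(list((R0.T@(p-p0)*1e3).round(1))+list(Ro.from_matrix(R0.T@R).as_rotvec().round(3)))
    print("\n".join("["+",".join(f"{v:g}" for v in o)+"]" for o in out));return out
def down(th):  # tool vertical, tool x at angle th
    x=np.array([np.cos(th),np.sin(th),0]);z=np.array([0,0,-1.]);return np.c_[x,np.cross(z,x),z]
def lean(a,yaw):
    z=-np.array([-np.sin(a)*np.cos(yaw),-np.sin(a)*np.sin(yaw),np.cos(a)]);y=np.array([np.sin(yaw),-np.cos(yaw),0]);return np.c_[np.cross(y,z),y,z]
E
python3 - <<'E'
from h import *
b=atz("side",(208,148),.02);print(b,[proj("side",b+[0,0,z]).round(0) for z in(.1,.15,.2,.25,.3)])
print(atz("top",(65,362),.02))
p0=np.array([.202,.591,.405]);R0=down(np.deg2rad(161.1))
print("A");rows([.23,.42,.46],R0,5,p0=p0,R0=R0)
E
```

```text
[0.28531534 0.63494657 0.02      ] [array([[203., 115.]]), array([[200.,  97.]]), array([[198.,  79.]]), array([[195.,  60.]]), array([[192.,  40.]])]
[0.29489459 0.58190481 0.02      ]
A
[-16.4,-30.5,-11,0,0,0]
[-32.8,-61.1,-22,0,0,0]
[-49.1,-91.6,-33,0,0,0]
[-65.5,-122.2,-44,0,0,0]
[-81.9,-152.7,-55,0,0,0]
```

```bash
python3 -m crank '[[-16,-30,-11,0,0,0,60],[-32,-60,-22,0,0,0,60],[-49,-91,-33,0,0,0,60],[-65,-122,-44,0,0,0,60],[-82,-153,-55,0,0,0,60],[-82,-153,-55,0,0,0,60]]' 
python3 - <<'E'
from h import *
r=rows([.60,-.05,.46],down(np.deg2rad(90)),10,cyl=True)
E
```

```text
clock: 0.7
tcp_pos: [0.2305, 0.4174, 0.4611]
ee_rot: [[-0.946, 0.325, 0.001], [0.325, 0.946, 0.001], [-0.001, 0.001, -1.0]]
force: [-0.3, 1.2, -0.1]
opening: 0.0578
[-56.9,-0.5,0.1,0,-0,0.124]
[-114.7,-8,0.3,0,-0,0.248]
[-172.5,-22.8,0.4,0,-0,0.372]
[-229.5,-44.8,0.5,0.001,-0,0.496]
[-284.7,-74.2,0.7,0.001,-0,0.62]
[-337.1,-110.7,0.8,0.001,-0,0.744]
[-385.9,-154.1,0.9,0.001,-0,0.868]
[-430.1,-204.1,0.9,0.001,-0,0.991]
[-468.9,-260.2,1,0.001,-0,1.115]
[-501.5,-321.7,1.1,0.001,-0,1.239]
```

```bash
python3 -m crank '[[-57,0,0,0,0,0.124,60],[-115,-8,0,0,0,0.248,60],[-172,-23,0,0,0,0.372,60],[-230,-45,0,0,0,0.496,60],[-285,-74,0,0,0,0.62,60],[-337,-111,0,0,0,0.744,60],[-386,-154,0,0,0,0.868,60],[-430,-204,0,0,0,0.991,60],[-469,-260,0,0,0,1.115,60],[-501,-322,0,0,0,1.239,60]]' 
python3 - <<'E'
from h import *
L=lean(.52,.445)
# stand-off 90 mm back along paddle axis
tcp=np.array([.361,-.3542,.3305]);so=tcp-L[:,2]*.09
print(so)
r=rows(so,L,10,cyl=True)
E
```

```text
clock: 1.7
tcp_pos: [0.5629, 0.073, 0.459]
ee_rot: [[0.003, 1.0, -0.001], [1.0, -0.003, 0.0], [0.0, -0.001, -1.0]]
force: [0.2, 0.1, 0.6]
opening: 0.0572
[ 0.32063596 -0.37344974  0.40860373]
[-56.2,-2.9,5,-0.029,0.046,0.11]
[-111.2,-11.4,10,-0.058,0.093,0.219]
[-164.3,-25.1,15.1,-0.088,0.139,0.329]
[-215,-43.9,20.1,-0.117,0.186,0.438]
[-262.9,-67.4,25.1,-0.146,0.232,0.548]
[-307.6,-95.1,30.2,-0.175,0.278,0.658]
[-348.7,-126.8,35.2,-0.205,0.325,0.767]
[-385.8,-162,40.3,-0.234,0.371,0.877]
[-418.7,-200.2,45.3,-0.263,0.417,0.987]
[-447.1,-240.9,50.4,-0.292,0.464,1.096]
```

```bash
python3 -m crank '[[-56,-3,5,-0.029,0.046,0.11,60],[-111,-11,10,-0.058,0.093,0.219,60],[-164,-25,15,-0.088,0.139,0.329,60],[-215,-44,20,-0.117,0.186,0.438,60],[-263,-67,25,-0.146,0.232,0.548,60],[-308,-95,30,-0.175,0.278,0.658,60],[-349,-127,35,-0.205,0.325,0.767,60],[-386,-162,40,-0.234,0.371,0.877,60],[-419,-200,45,-0.263,0.417,0.987,60],[-447,-241,50,-0.292,0.464,1.096,60]]' 
python3 - <<'E'
from h import *
L=lean(.52,.445)
tcp=np.array([.361,-.3542,.3305]);so=tcp-L[:,2]*.09
r=rows(so,L,6,cyl=True)
E
```

```text
clock: 2.7
tcp_pos: [0.3448, -0.3555, 0.4121]
ee_rot: [[0.782, 0.431, 0.45], [0.373, -0.902, 0.216], [0.499, -0.001, -0.867]]
force: [1.2, -1.0, 0.1]
opening: 0.0571
[-4.5,1.1,-1.9,-0,-0,-0]
[-9.1,2.1,-3.9,-0,-0.001,-0]
[-13.7,3.1,-5.8,-0.001,-0.001,-0]
[-18.2,4.1,-7.8,-0.001,-0.002,-0]
[-22.8,5,-9.7,-0.001,-0.002,-0]
[-27.3,5.8,-11.7,-0.001,-0.002,-0]
```

```bash
python3 -m crank '[[-14,3,-6,0,0,0,60],[-27,6,-12,0,0,0,60],[-27,6,-12,0,0,0,60],[-27,6,-12,0,0,0,60]]' 
python3 - <<'E'
from h import *
from plant import bot
L=lean(.52,.445)
tcp=np.array([.361,-.3542,.3305]);so=tcp-L[:,2]*.09
rows(so,L,1);rows(tcp,L,1)
t=bot.camera("top")["image"][:,:,::-1];s=bot.camera("side")["image"][:,:,::-1]
cv2.imwrite("pics/ap.png",np.hstack([crop(t,470,200,130,150,3),crop(s,200,230,130,150,3)]))
E
```

```text
clock: 3.1
tcp_pos: [0.3223, -0.3721, 0.4095]
ee_rot: [[0.781, 0.435, 0.448], [0.377, -0.901, 0.217], [0.497, -0.001, -0.868]]
force: [0.1, -0.3, -0.8]
opening: 0.057
[-2.2,0.5,-0.3,-0.003,-0.001,0.004]
[-2.3,0.7,89.7,-0.003,-0.001,0.004]
```

View pics/ap.png

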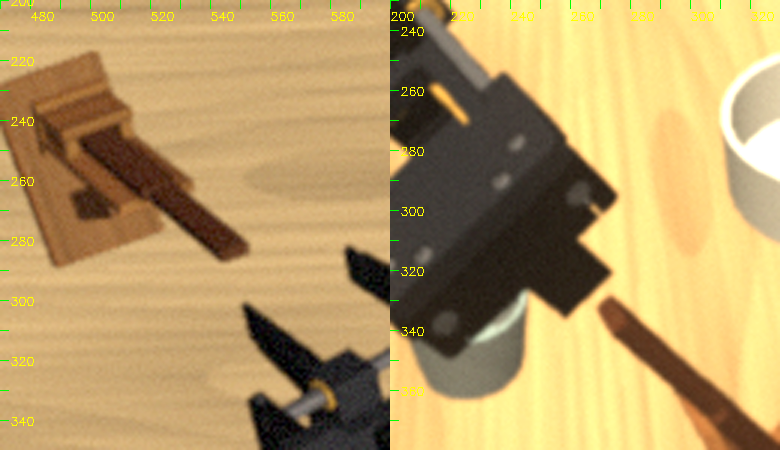

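```bash
python3 - <<'E'
from h import *
from plant import bot
s=bot.state();R,p=s["ee_rot"],s["tcp_pos"]
P=[p+R@np.array([x,y,.19]) for y in(.0285,-.0285) for x in(-.01,0,.01)]+[p+R@np.array([0,0,z]) for z in(.19,.28,.4)]
print(np.c_[proj("top",P),proj("side",P)].round(1))
E
```

```text
[[586.2 294.7 258.  331.9]
 [585.1 289.7 264.9 325.2]
 [584.  284.7 271.7 318.6]
 [555.2 311.9 234.5 302.5]
 [554.  307.  241.  296.3]
 [552.7 302.1 247.4 290.2]
 [569.6 298.3 252.5 310.3]
 [534.9 274.2 290.7 343.7]
 [497.4 248.3 331.  378.8]]
```

```bash
python3 -m crank '[[-3.5,1.5,15,0,0,0.002,60],[-3.5,1.5,30,0,0,0.002,60],[-3.5,1.5,45,0,0,0.002,60],[-3.5,1.5,60,0,0,0.002,60],[-3.5,1.5,75,0,0,0.002,60],[-3.5,1.5,90,0,0,0.002,60],[-3.5,1.5,90,0,0,0.002,60]]'
python3 -m crank '[[0,0,0,0,0,0,10],[0,0,0,0,0,0,10],[0,0,0,0,0,0,10],[0,0,0,0,0,0,10],[0,0,0,0,0,0,10],[0,0,0,0,0,0,10],[0,0,0,0,0,0,10]]' 15
python3 - <<'E'
from h import *
from plant import bot
t=bot.camera("top")["image"][:,:,::-1];s=bot.camera("side")["image"][:,:,::-1]
cv2.imwrite("pics/gr.png",np.hstack([crop(t,470,200,130,150,3),crop(s,230,270,130,150,3)]))
E
```

```text
clock: 3.9
tcp_pos: [0.361, -0.3544, 0.3286]
ee_rot: [[0.782, 0.435, 0.446], [0.376, -0.9, 0.219], [0.497, -0.003, -0.868]]
force: [-0.1, -0.5, 0.3]
opening: 0.0571
clock: 4.6
tcp_pos: [0.3601, -0.3556, 0.3303]
ee_rot: [[0.782, 0.433, 0.449], [0.376, -0.901, 0.215], [0.497, 0.001, -0.868]]
force: [-1.1, -1.8, 1.8]
opening: 0.0193
```

View pics/gr.png

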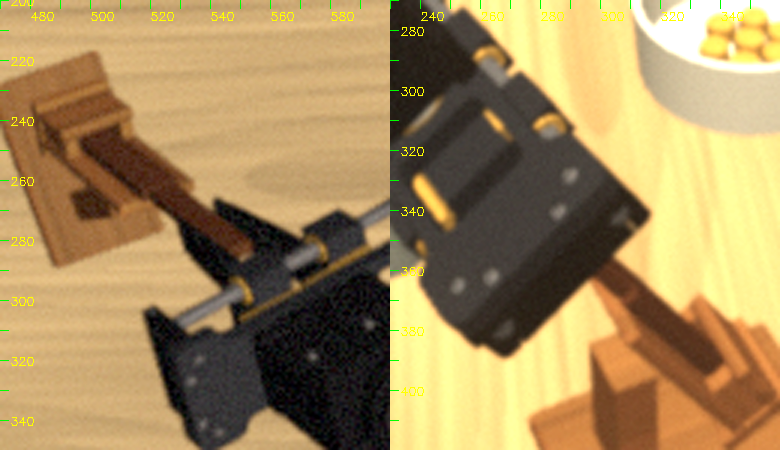

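```bash
python3 -m crank '[[0,0,0,0,0,0,10],[0,0,0,0,0,0,10],[0,0,-8,0,0,0,10],[0,0,-20,0,0,0,10],[0,0,-35,0,0,0,10],[0,0,-50,0,0,0,10],[0,0,-70,0,0,0,10],[0,0,-90,0,0,0,10],[0,0,-115,0,0,0,10],[0,0,-140,0,0,0,10]]' 58
python3 - <<'E'
from h import *
# upright over clear area: keep yaw ->0 ; TCP at (.45,-.2,.5)
rows([.47,-.22,.47],down(0.03),10)
E
```

```text
clock: 5.7
tcp_pos: [0.2968, -0.3851, 0.4516]
ee_rot: [[0.782, 0.435, 0.446], [0.376, -0.9, 0.22], [0.497, -0.004, -0.868]]
force: [-0.3, 0.8, -0.2]
opening: 0.0181
[20.7,-7.3,9.7,-0.011,-0.051,0.041]
[41.3,-14.7,19.5,-0.023,-0.102,0.082]
[62,-22,29.2,-0.034,-0.153,0.123]
[82.7,-29.4,39,-0.045,-0.205,0.164]
[103.3,-36.7,48.7,-0.057,-0.256,0.205]
[124,-44,58.5,-0.068,-0.307,0.246]
[144.7,-51.4,68.2,-0.079,-0.358,0.286]
[165.4,-58.7,78,-0.091,-0.409,0.327]
[186,-66.1,87.7,-0.102,-0.46,0.368]
[206.7,-73.4,97.5,-0.113,-0.511,0.409]
```

```bash
python3 -m crank '[[27,-7,-1,-0.011,-0.051,0.041,10],[54,-15,-2,-0.023,-0.102,0.082,10],[80,-22,-3,-0.034,-0.153,0.123,10],[108,-29,-4,-0.045,-0.205,0.164,10],[128,-37,6,-0.057,-0.256,0.205,10],[149,-44,15,-0.068,-0.307,0.246,10],[170,-51,25,-0.079,-0.358,0.286,10],[190,-59,35,-0.091,-0.409,0.327,10],[211,-66,45,-0.102,-0.46,0.368,10],[232,-73,54,-0.113,-0.511,0.409,10]]'
python3 -m crank '[[0,0,0,0,0,0,10],[0,0,0,0,0,0,10]]'
python3 - <<'E'
from h import *
from plant import bot
s=bot.state();R,p=s["ee_rot"],s["tcp_pos"];print(p,R,s["opening"])
P=[p+R@np.array([0,0,z]) for z in(.171,.25,.346)]+[p+R@np.array([0,y,.346]) for y in(-.012,.012)]
print(np.c_[proj("top",P),proj("side",P)].round(1))
t=bot.camera("top")["image"][:,:,::-1];q=bot.camera("side")["image"][:,:,::-1]
a=proj("top",P)[2].astype(int);b=proj("side",P)[1].astype(int);print(a,b)
cv2.imwrite("pics/up.png",np.hstack([crop(t,(a[0]-60)//10*10,(a[1]-70)//10*10,130,150,3),crop(q,(b[0]-60)//10*10,(b[1]-70)//10*10,130,150,3)]))
E
```

```text
clock: 6.7
tcp_pos: [0.4716, -0.2199, 0.5194]
ee_rot: [[1.0, 0.027, -0.003], [0.027, -1.0, -0.002], [-0.003, 0.002, -1.0]]
force: [0.3, -0.9, -0.7]
opening: 0.0176
clock: 6.9
tcp_pos: [0.4711, -0.2206, 0.5193]
ee_rot: [[1.0, 0.031, 0.001], [0.031, -1.0, -0.001], [0.001, 0.001, -1.0]]
force: [-0.2, -0.5, -1.2]
opening: 0.0176
[ 0.4711483  -0.22061171  0.51929324] [[ 9.99515578e-01  3.11171820e-02  5.75019296e-04]
 [ 3.11179753e-02 -9.99514701e-01 -1.42632784e-03]
 [ 5.30356937e-04  1.44353033e-03 -9.99998817e-01]] 0.017579889281791928
[[523.6 254.6 296.3 176.7]
 [503.1 258.2 299.  232.5]
 [483.3 261.8 301.7 290.9]
 [476.3 262.2 300.5 285.4]
 [490.3 261.3 302.9 296.6]]
[483 261] [298 232]
```

View pics/up.png

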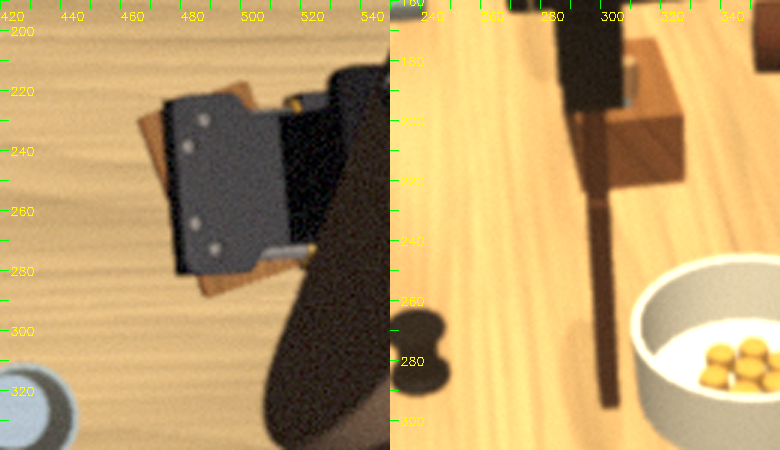

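Grip verified: in the side view the tip is at (303,296) against (302.9,296.6) predicted and the paddle is vertical. Now I'll work out the bowl centre and the stirring rows.

```bash
python3 - <<'E'
from h import *
from plant import bot
C=np.array([.5772,-.0257])
b=np.array([atz("top",u,.021) for u in((360,215),(357,205),(367,209),(371,219),(362,227),(350,224),(349,213))])[:,:2]
print("bead rel mm",((b-C)*1e3).round(0).tolist(), (b.mean(0)).round(4))
print("rim side", tri((361,213.5),(349,274)))
s=bot.state()
print("entry");rows([C[0]+.0325,C[1]-.0325,.52],s["ee_rot"],5)
def arc(a0,a1,r0,r1,n,nr):
    P=lambda k:(r0+(r1-r0)*min(1,k/nr))*np.array([np.cos(a0+(a1-a0)*k/n),-np.sin(a0+(a1-a0)*k/n)])
    print([(P(k)-P(0)).round(1).tolist() for k in range(1,n+1)])
d=np.pi/180
arc(-45*d,75*d,46,28,10,6)
for a in(75,195,315):arc(a*d,(a+120)*d,28,28,10,1)
E
```

```text
bead rel mm [[2.0, -0.0], [23.0, 5.0], [14.0, -15.0], [-7.0, -22.0], [-22.0, -3.0], [-16.0, 20.0], [7.0, 22.0]] [ 0.5774 -0.0248]
rim side (array([ 0.57746657, -0.02666116,  0.03888133]), np.float64(0.0043740256746937255))
entry
[28.7,-31.8,-0.1,0,0,0]
[57.5,-63.6,-0.2,0,0,0]
[86.2,-95.4,-0.3,0,0,0]
[115,-127.2,-0.4,0,0,0]
[143.7,-159,-0.5,0,0,0]
[[3.5, -9.1], [4.8, -18.2], [4.0, -26.7], [1.4, -34.3], [-2.6, -40.6], [-7.6, -45.2], [-10.8, -50.1], [-14.9, -54.3], [-19.8, -57.5], [-25.3, -59.6]]
[[-5.8, -0.9], [-11.6, -0.6], [-17.3, 0.9], [-22.5, 3.6], [-27.0, 7.2], [-30.7, 11.8], [-33.4, 17.0], [-34.9, 22.7], [-35.2, 28.5], [-34.3, 34.3]]
[[2.1, 5.5], [5.3, 10.4], [9.4, 14.5], [14.3, 17.7], [19.8, 19.8], [25.6, 20.7], [31.4, 20.4], [37.1, 18.9], [42.3, 16.2], [46.8, 12.6]]
[[3.7, -4.5], [6.3, -9.8], [7.9, -15.4], [8.2, -21.3], [7.2, -27.0], [5.1, -32.5], [2.0, -37.4], [-2.2, -41.6], [-7.1, -44.7], [-12.6, -46.8]]
```

```bash
python3 -m crank '[[29,-32,0,0,0,0,10],[57,-64,0,0,0,0,10],[86,-95,0,0,0,0,10],[115,-127,0,0,0,0,10],[144,-159,0,0,0,0,10],[144,-159,30,0,0,0,10],[144,-159,60,0,0,0,10],[144,-159,80,0,0,0,10],[144,-159,80,0,0,0,10],[144,-159,80,0,0,0,10]]'
python3 - <<'E'
from h import *
from plant import bot
s=bot.state();R,p=s["ee_rot"],s["tcp_pos"]
rows([.5775+.0325,-.0255-.0325,.357],down(.031),1)
P=[p+R@np.array([0,y,.346]) for y in(-.012,0,.012)];print(np.c_[proj("top",P),proj("side",P)].round(1))
t=bot.camera("top")["image"][:,:,::-1];q=bot.camera("side")["image"][:,:,::-1]
cv2.imwrite("pics/en.png",np.hstack([crop(t,280,150,130,150,3),crop(q,280,180,130,150,3)]))
E
```

```text
clock: 8.0
tcp_pos: [0.6108, -0.0589, 0.4405]
ee_rot: [[1.0, 0.028, 0.002], [0.028, -1.0, -0.002], [0.002, 0.003, -1.0]]
force: [-0.2, -0.5, -0.5]
opening: 0.0177
[-0.9,-1.1,83.5,0.003,-0.002,-0.003]
[[373.5 192.  371.7 254.5]
 [379.9 191.7 373.4 258.4]
 [386.3 191.3 375.2 262.5]]
```

View pics/en.png

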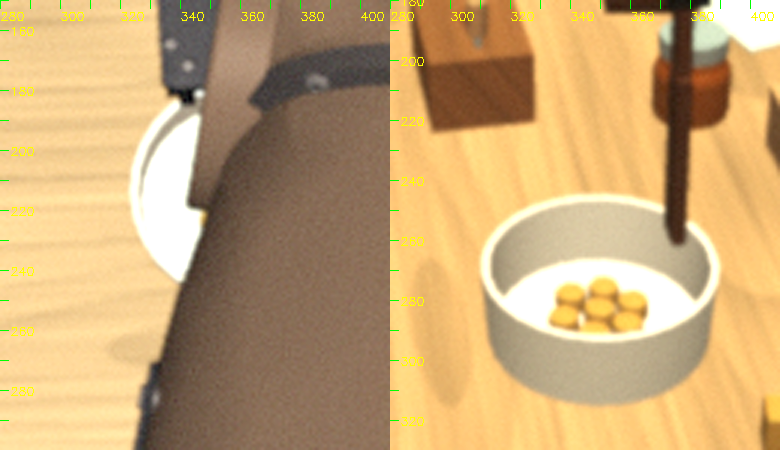

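```bash
python3 -m crank '[[-1,-1,25,0,0,0,10],[-1,-1,50,0,0,0,10],[-1,-1,70,0,0,0,10],[-1,-1,80,0,0,0,10],[-1,-1,83,0,0,0,10],[-1,-1,83,0,0,0,10]]'
```

```text
clock: 8.7
tcp_pos: [0.6102, -0.0574, 0.3577]
ee_rot: [[1.0, 0.029, 0.003], [0.029, -1.0, -0.003], [0.003, 0.003, -1.0]]
force: [0.4, -0.8, 0.4]
opening: 0.0175
```

```bash
python3 -m crank '[[3.5,-9,0,0,0,0,10],[5,-18,0,0,0,0,10],[4,-27,0,0,0,0,10],[1.5,-34,0,0,0,0,10],[-2.5,-40.5,0,0,0,0,10],[-7.5,-45,0,0,0,0,10],[-11,-50,0,0,0,0,10],[-15,-54,0,0,0,0,10],[-20,-57.5,0,0,0,0,10],[-25,-59.5,0,0,0,0,10]]'
python3 -m crank '[[-6,-1,0,0,0,0,10],[-11.5,-0.5,0,0,0,0,10],[-17.5,1,0,0,0,0,10],[-22.5,3.5,0,0,0,0,10],[-27,7,0,0,0,0,10],[-30.5,12,0,0,0,0,10],[-33.5,17,0,0,0,0,10],[-35,22.5,0,0,0,0,10],[-35,28.5,0,0,0,0,10],[-34.5,34.5,0,0,0,0,10]]'
```

```text
clock: 9.7
tcp_pos: [0.5829, 0.0017, 0.3567]
ee_rot: [[1.0, 0.029, 0.002], [0.029, -1.0, -0.003], [0.002, 0.003, -1.0]]
force: [0.7, 0.1, -1.4]
opening: 0.0175
clock: 10.7
tcp_pos: [0.5497, -0.0346, 0.3566]
ee_rot: [[1.0, 0.029, 0.001], [0.029, -1.0, -0.002], [0.001, 0.002, -1.0]]
force: [0.0, 1.1, -0.1]
opening: 0.0177
```

```bash
python3 -m crank '[[2,5.5,0,0,0,0,10],[5.5,10.5,0,0,0,0,10],[9.5,14.5,0,0,0,0,10],[14.5,17.5,0,0,0,0,10],[20,20,0,0,0,0,10],[25.5,20.5,0,0,0,0,10],[31.5,20.5,0,0,0,0,10],[37,19,0,0,0,0,10],[42.5,16,0,0,0,0,10],[47,12.5,0,0,0,0,10]]'
python3 -m crank '[[3.5,-4.5,0,0,0,0,10],[6.5,-10,0,0,0,0,10],[8,-15.5,0,0,0,0,10],[8,-21.5,0,0,0,0,10],[7,-27,0,0,0,0,10],[5,-32.5,0,0,0,0,10],[2,-37.5,0,0,0,0,10],[-2,-41.5,0,0,0,0,10],[-7,-44.5,0,0,0,0,10],[-12.5,-47,0,0,0,0,10]]'
python3 -m crank '[[-6,-1,0,0,0,0,10],[-11.5,-0.5,0,0,0,0,10],[-17.5,1,0,0,0,0,10],[-22.5,3.5,0,0,0,0,10],[-27,7,0,0,0,0,10],[-30.5,12,0,0,0,0,10],[-33.5,17,0,0,0,0,10],[-35,22.5,0,0,0,0,10],[-35,28.5,0,0,0,0,10],[-34.5,34.5,0,0,0,0,10]]'
python3 - <<'E'
from h import *
from plant import bot
q=bot.camera("side")["image"][:,:,::-1]
cv2.imwrite("pics/st1.png",crop(q,280,180,130,150,4))
E
```

```text
clock: 11.7
tcp_pos: [0.5976, -0.0448, 0.3568]
ee_rot: [[1.0, 0.029, 0.002], [0.029, -1.0, -0.003], [0.002, 0.003, -1.0]]
force: [-0.4, 0.2, -0.6]
opening: 0.0175
clock: 12.7
tcp_pos: [0.5829, 0.0017, 0.3568]
ee_rot: [[1.0, 0.029, 0.003], [0.029, -1.0, -0.003], [0.003, 0.003, -1.0]]
force: [-0.3, 0.4, -0.7]
opening: 0.0172
clock: 13.7
tcp_pos: [0.5499, -0.0346, 0.3567]
ee_rot: [[1.0, 0.029, 0.002], [0.029, -1.0, -0.003], [0.002, 0.003, -1.0]]
force: [0.4, -0.4, -1.5]
opening: 0.0174
```

View pics/st1.png

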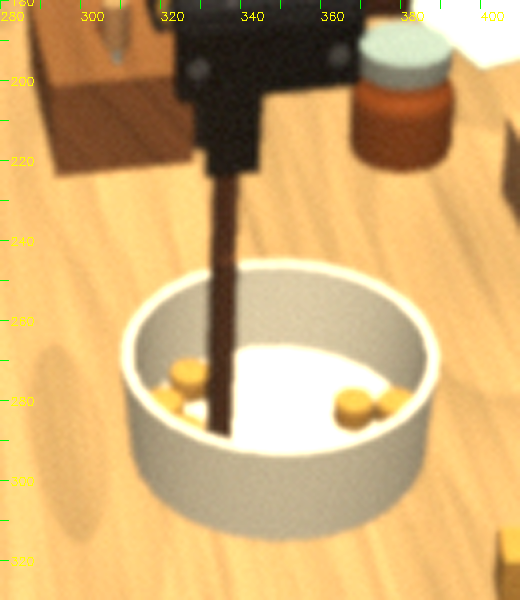

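Beads are scattered to the wall, the bowl has not moved (rim still ~311–388 px), and the blade is down on the floor at (333,289). Finishing the turns.

```bash
python3 -m crank '[[2,5.5,0,0,0,0,10],[5.5,10.5,0,0,0,0,10],[9.5,14.5,0,0,0,0,10],[14.5,17.5,0,0,0,0,10],[20,20,0,0,0,0,10],[25.5,20.5,0,0,0,0,10],[31.5,20.5,0,0,0,0,10],[37,19,0,0,0,0,10],[42.5,16,0,0,0,0,10],[47,12.5,0,0,0,0,10]]'
python3 -m crank '[[3.5,-4.5,0,0,0,0,10],[6.5,-10,0,0,0,0,10],[8,-15.5,0,0,0,0,10],[8,-21.5,0,0,0,0,10],[7,-27,0,0,0,0,10],[5,-32.5,0,0,0,0,10],[2,-37.5,0,0,0,0,10],[-2,-41.5,0,0,0,0,10],[-7,-44.5,0,0,0,0,10],[-12.5,-47,0,0,0,0,10]]'
python3 -m crank '[[-6,-1,0,0,0,0,10],[-11.5,-0.5,0,0,0,0,10],[-17.5,1,0,0,0,0,10],[-22.5,3.5,0,0,0,0,10],[-27,7,0,0,0,0,10],[-30.5,12,0,0,0,0,10],[-33.5,17,0,0,0,0,10],[-35,22.5,0,0,0,0,10],[-35,28.5,0,0,0,0,10],[-34.5,34.5,0,0,0,0,10]]'
python3 -m crank '[[2,5.5,0,0,0,0,10],[5.5,10.5,0,0,0,0,10],[9.5,14.5,0,0,0,0,10],[14.5,17.5,0,0,0,0,10],[20,20,0,0,0,0,10],[25.5,20.5,0,0,0,0,10],[31.5,20.5,0,0,0,0,10],[37,19,0,0,0,0,10],[42.5,16,0,0,0,0,10],[47,12.5,0,0,0,0,10]]'
python3 -m crank '[[3.5,-4.5,0,0,0,0,10],[6.5,-10,0,0,0,0,10],[8,-15.5,0,0,0,0,10],[8,-21.5,0,0,0,0,10],[7,-27,0,0,0,0,10],[5,-32.5,0,0,0,0,10],[2,-37.5,0,0,0,0,10],[-2,-41.5,0,0,0,0,10],[-7,-44.5,0,0,0,0,10],[-12.5,-47,0,0,0,0,10]]'
python3 -m crank '[[-3,2,-20,0,0,0,10],[-3,5,-50,0,0,0,10],[-3,5,-90,0,0,0,10],[-3,5,-130,0,0,0,10],[-3,5,-165,0,0,0,10],[-3,5,-165,0,0,0,10]]'
python3 - <<'E'
from h import *
R=down(.0303);rows([.5321,.2883,.52],R,10)
E
```

```text
clock: 14.75
tcp_pos: [0.5976, -0.0448, 0.3568]
ee_rot: [[1.0, 0.029, 0.002], [0.029, -1.0, -0.003], [0.002, 0.003, -1.0]]
force: [0.6, 0.0, -1.0]
opening: 0.0174
clock: 15.75
tcp_pos: [0.5828, 0.0017, 0.3567]
ee_rot: [[1.0, 0.029, 0.002], [0.029, -1.0, -0.003], [0.002, 0.003, -1.0]]
force: [0.3, -0.0, -1.3]
opening: 0.0176
clock: 16.75
tcp_pos: [0.5499, -0.0347, 0.3567]
ee_rot: [[1.0, 0.029, 0.002], [0.029, -1.0, -0.003], [0.002, 0.003, -1.0]]
force: [-0.8, 0.4, -1.2]
opening: 0.0177
clock: 17.75
tcp_pos: [0.5976, -0.0448, 0.3568]
ee_rot: [[1.0, 0.029, 0.002], [0.029, -1.0, -0.003], [0.002, 0.003, -1.0]]
force: [0.0, -0.1, -0.6]
opening: 0.0175
clock: 18.75
tcp_pos: [0.5828, 0.0017, 0.3567]
ee_rot: [[1.0, 0.029, 0.002], [0.029, -1.0, -0.003], [0.002, 0.003, -1.0]]
force: [-0.1, 0.2, -0.9]
opening: 0.0179
clock: 19.35
tcp_pos: [0.5794, -0.0032, 0.5265]
ee_rot: [[1.0, 0.029, 0.01], [0.029, -1.0, -0.004], [0.01, 0.004, -1.0]]
force: [-0.2, 0.8, -1.2]
opening: 0.0175
[-3.9,-29.3,0.5,0,-0.001,-0]
[-7.8,-58.5,1,0.001,-0.002,-0]
[-11.7,-87.8,1.5,0.001,-0.003,-0]
[-15.6,-117.1,2,0.002,-0.004,-0.001]
[-19.5,-146.4,2.5,0.002,-0.005,-0.001]
[-23.4,-175.6,3,0.002,-0.006,-0.001]
[-27.3,-204.9,3.5,0.003,-0.007,-0.001]
[-31.2,-234.2,4,0.003,-0.008,-0.001]
[-35.1,-263.5,4.5,0.003,-0.009,-0.001]
[-39,-292.7,5,0.004,-0.01,-0.002]
```

```bash
python3 -m crank '[[-4,-29,0,0,0,0,10],[-8,-58,0,0,0,0,10],[-12,-88,1,0,0,0,10],[-16,-117,2,0,-0.003,0,10],[-20,-146,3,0,-0.005,0,10],[-23,-176,3,0,-0.005,0,10],[-27,-205,4,0,-0.005,0,10],[-31,-234,4,0,-0.005,0,10],[-35,-263,5,0,-0.005,0,10],[-39,-293,5,0,-0.005,0,10]]'
python3 -m crank '[[0,0,30,0,0,0,10],[0,0,60,0,0,0,10],[0,0,85,0,0,0,10],[0,0,95,0,0,0,10],[0,0,95,0,0,0,10],[0,0,95,0,0,0,10]]'
python3 - <<'E'
from h import *
from plant import bot
s=bot.state();R,p=s["ee_rot"],s["tcp_pos"];print(p)
rows([.5321,.2883,.421],down(.0303),1)
P=[p+R@np.array([x,y,.346]) for x,y in((-.0045,-.012),(-.0045,.012),(.0045,-.012),(.0045,.012),(0,0))]+[p+R@np.array([0,0,z]) for z in(.19,.23,.27,.31)]
print(np.c_[proj("top",P),proj("side",P)].round(1))
t=bot.camera("top")["image"][:,:,::-1];q=bot.camera("side")["image"][:,:,::-1]
cv2.imwrite("pics/sl_t.png",t);cv2.imwrite("pics/sl_s.png",q)
cv2.imwrite("pics/sl.png",np.hstack([crop(t,160,190,80,100,5),crop(q,270,130,80,100,5)]))
E
```

```text
clock: 20.35
tcp_pos: [0.5321, 0.2895, 0.5149]
ee_rot: [[1.0, 0.029, -0.004], [0.029, -1.0, -0.003], [-0.004, 0.003, -1.0]]
force: [-0.5, -0.8, 0.2]
opening: 0.0175
clock: 20.95
tcp_pos: [0.5326, 0.2882, 0.4217]
ee_rot: [[1.0, 0.029, -0.002], [0.029, -1.0, -0.002], [-0.002, 0.002, -1.0]]
force: [-0.2, 0.5, -0.0]
opening: 0.0177
[0.53255527 0.28822775 0.42166211]
[-0.5,-0.1,0.7,0.002,0.002,-0.002]
[[192.8 242.6 303.4 177.6]
 [205.1 241.9 304.8 182.4]
 [192.7 237.9 307.2 177.3]
 [205.  237.2 308.7 182. ]
 [198.9 239.9 306.  179.8]
 [173.4 230.1 303.9 114.9]
 [180.8 232.9 304.5 132.5]
 [187.6 235.5 305.  149.4]
 [193.8 237.9 305.6 165.7]]
```

View pics/sl.png

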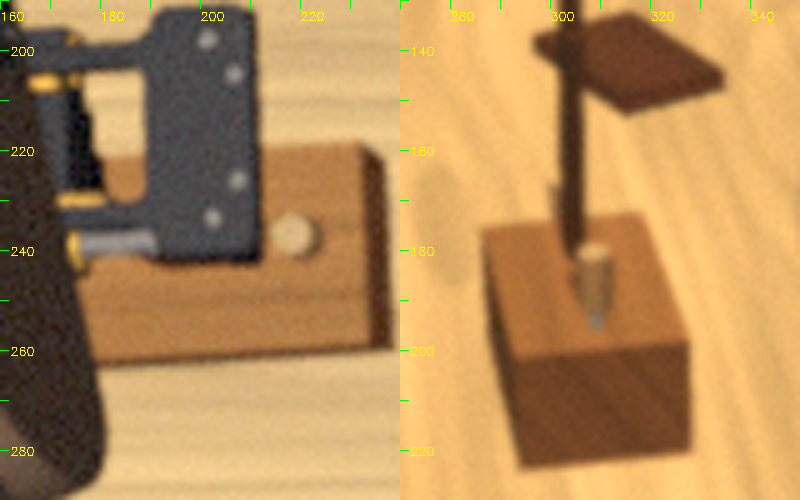

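```bash
python3 - <<'E'
from h import *
g0=cv2.imread("pics/side0.png").astype(float).sum(2);g=cv2.imread("pics/sl_s.png").astype(float).sum(2)
from plant import bot
s=bot.state();R,p=s["ee_rot"],s["tcp_pos"]
Z=np.linspace(.2,.345,60);A=proj("side",[p+R@np.array([0,0,z]) for z in Z])
def edges(row,lo,hi,thr):
    x=np.arange(lo,hi);v=row[lo:hi];d=v<thr;i=np.where(d)[0]
    a,b=i[0],i[-1];f=lambda i,j:x[i]+(v[i]-thr)/(v[i]-v[j])*(x[j]-x[i])
    return f(a-1,a),f(b,b+1)
for v in(150,154,158,162,166,170,174):
    try:
        row=g[v-1:v+2].mean(0);m=row[300:310].min();bg=np.median(row[312:316]);e=edges(row,294,316,(m+bg)/2)
        print(v,np.round(e,2),round(sum(e)/2,2),"pred",np.interp(v,A[:,1],A[:,0]).round(2))
    except Exception as ex:print(v,ex)
def W(p,l):
    c,s=np.cos(p[2]),np.sin(p[2]);return l@np.array([[c,s,0],[-s,c,0],[0,0,1]])+[p[0],p[1],0]
b=[.5321,.2883,.0303]
Q=np.array([[0,-.045,.06],[0,-.045,.1],[0,.045,.06],[0,.045,.1],[0,0,.06]])
print(proj("top",W(b,Q)).round(1).tolist(),proj("side",W(b,Q)).round(1).tolist())
E
```

```text
150 [302.85 304.51] 303.68 pred 305.13
154 [301.4  306.34] 303.87 pred 305.27
158 [301.32 306.46] 303.89 pred 305.41
162 [301.36 306.48] 303.92 pred 305.54
166 [301.42 306.47] 303.94 pred 305.68
170 [300.43 306.46] 303.44 pred 305.81
174 [301.41 306.56] 303.99 pred 305.95
[[223.3, 239.3], [218.8, 237.1], [177.9, 241.9], [171.5, 239.9], [200.5, 240.6]] [[309.1, 195.0], [308.6, 179.2], [303.6, 176.9], [303.0, 161.7], [306.3, 185.6]]
```

Measured at the slot, the paddle has pivoted ~0.028 rad in the grip since the stir (tip ~4.5 mm towards −x). I'll correct by tilting the tool and measure again.

```bash
python3 -m crank '[[-2.5,0,0,0,0.014,0,10],[-5,0,0,0,0.03,0,10],[-5,0,0,0,0.03,0,10],[-5,0,0,0,0.03,0,10]]'
cat > m.py <<'E'
from h import *
from plant import bot
s=bot.state();R,p=s["ee_rot"],s["tcp_pos"];g=bot.camera("side")["image"].astype(float).sum(2)
gp=p+R@[0,0,.171];print("grasp",gp)
# vertical paddle under grasp, true vertical
pr=lambda z,x=0,y=0:proj("side",[gp+[x,y,z-gp[2]]])[0]
for v in(154,158,162,166,174,177):
    row=g[v-1:v+2].mean(0);m=row[300:310].min();bg=np.median(row[313:317]);thr=(m+bg)/2
    x0=304
    i=x0
    while row[i]<thr:i+=1
    hi=i-1+(thr-row[i-1])/(row[i]-row[i-1]);i=x0
    while row[i]<thr:i-=1
    lo=i+(row[i]-thr)/(row[i]-row[i+1])
    Z=np.linspace(.07,.2,100);f=lambda x,y:np.interp(v,*np.array([pr(z,x,y)[::-1] for z in Z[::-1]]).T)
    w=.009 if v<150 else .012
    u=[f(x,y) for x in(-.0045,.0045) for y in(-w,w)]
    print(v,round(lo,2),round(hi,2),"pred",round(min(u),2),round(max(u),2),"diff",round((lo+hi-min(u)-max(u))/2,2))
E
python3 m.py
```

```text
clock: 21.45
tcp_pos: [0.5272, 0.2881, 0.4211]
ee_rot: [[0.999, 0.029, 0.028], [0.029, -1.0, -0.002], [0.028, 0.003, -1.0]]
force: [1.6, 0.3, -1.9]
opening: 0.0178
grasp [0.53195677 0.28783717 0.25018788]
154 302.76 307.36 pred 302.63 307.67 diff -0.09
158 302.84 307.55 pred 302.78 307.8 diff -0.09
162 302.99 307.75 pred 302.93 307.92 diff -0.06
166 302.97 307.96 pred 303.08 308.05 diff -0.1
174 303.21 308.22 pred 303.38 308.3 diff -0.13
177 303.55 307.87 pred 303.5 308.4 diff -0.23
```

```bash
python3 - <<'E'
from h import *
from plant import bot
s=bot.state();R=s["ee_rot"]
print((R.T@np.array([.3,.7,-20])).round(2),(R.T@np.array([0,0,-45])).round(2))
E
python3 -m crank '[[-0.2,-0.7,5,0,0,0,10],[-0.2,-0.7,10,0,0,0,10],[-0.3,-0.7,13,0,0,0,10],[-0.3,-0.7,15,0,0,0,10],[-0.3,-0.7,17,0,0,0,10],[-0.3,-0.7,19,0,0,0,10],[-0.3,-0.7,20,0,0,0,10]]'
```

```text
[-0.23 -0.74 20.  ] [-1.23 -0.12 44.98]
clock: 22.2
tcp_pos: [0.5277, 0.2889, 0.4029]
ee_rot: [[0.999, 0.029, 0.03], [0.029, -1.0, -0.001], [0.03, 0.002, -1.0]]
force: [-3.4, -0.7, 2.4]
opening: 0.0178
```

```bash
python3 -m crank '[[-0.1,0,1.5,0,0,0,10],[-0.2,0,3,0,0,0,10],[-0.2,0,4,0,0,0,10],[-0.2,0,4,0,0,0,10]]'
```

```text
clock: 22.6
tcp_pos: [0.5276, 0.289, 0.3965]
ee_rot: [[0.999, 0.029, 0.027], [0.029, -1.0, -0.001], [0.027, 0.002, -1.0]]
force: [-0.5, 4.3, -1.5]
opening: 0.0177
```

```bash
python3 -m crank '[[0,-0.3,2,0,0,0,10],[-0.1,-0.3,5,0,0,0,10],[-0.2,-0.3,8,0,0,0,10],[-0.3,-0.3,10,0,0,0,10],[-0.3,-0.3,10,0,0,0,10]]'
```

```text
clock: 23.1
tcp_pos: [0.5275, 0.2891, 0.3863]
ee_rot: [[0.999, 0.029, 0.027], [0.029, -1.0, -0.002], [0.027, 0.003, -1.0]]
force: [-0.2, 4.3, -3.2]
opening: 0.0175
```

```bash
python3 -m crank '[[-0.1,-0.4,4,0,0,0,10],[-0.2,-0.4,8,0,0,0,10],[-0.4,-0.4,12,0,0,0,10],[-0.5,-0.4,15,0,0,0,10],[-0.5,-0.4,15,0,0,0,10]]'
python3 -m crank '[[-0.1,-0.2,3,0,0,0,10],[-0.2,-0.2,6,0,0,0,10],[-0.2,-0.2,8,0,0,0,10],[-0.2,-0.2,8,0,0,0,10]]'
```

```text
clock: 23.6
tcp_pos: [0.5274, 0.2893, 0.3711]
ee_rot: [[0.999, 0.029, 0.027], [0.029, -1.0, -0.002], [0.027, 0.003, -1.0]]
force: [0.1, 2.9, -2.0]
opening: 0.0178
clock: 24.0
tcp_pos: [0.5274, 0.2895, 0.3634]
ee_rot: [[0.999, 0.029, 0.027], [0.029, -1.0, -0.002], [0.027, 0.003, -1.0]]
force: [0.8, 2.4, -2.4]
opening: 0.018
```

Down to about the floor; I'll ease down until contact.

```bash
python3 -m crank '[[0,-0.1,1,0,0,0,10],[0,-0.1,2,0,0,0,10],[0,-0.1,2,0,0,0,10]]'
python3 -m crank '[[0,0,1,0,0,0,10],[0,0,2,0,0,0,10],[0,0,2,0,0,0,10]]'
```

```text
clock: 24.3
tcp_pos: [0.5274, 0.2896, 0.3617]
ee_rot: [[0.999, 0.029, 0.027], [0.029, -1.0, -0.002], [0.027, 0.003, -1.0]]
force: [-1.3, 1.7, -1.4]
opening: 0.0175
clock: 24.6
tcp_pos: [0.5275, 0.2896, 0.3596]
ee_rot: [[0.999, 0.029, 0.027], [0.029, -1.0, -0.002], [0.027, 0.003, -1.0]]
force: [-0.8, 1.6, -0.4]
opening: 0.0175
```

```bash
python3 -m crank '[[0,0,1,0,0,0,10],[0,0,2,0,0,0,10],[0,0,2,0,0,0,10]]'
python3 -m crank '[[0,0,0,0,0,0,25],[0,0,0,0,0,0,30],[0,0,0,0,0,0,35],[0,0,0,0,0,0,40],[0,0,0,0,0,0,45],[0,0,0,0,0,0,45]]'
python3 -m crank '[[-0.3,0,-15,0,0,0,45],[-1,0,-35,0,0,0,45],[-2,0,-60,0,0,0,45],[-3,0,-90,0,0,0,45],[-4,0,-130,0,0,0,45],[-4,0,-170,0,0,0,45],[-4,50,-170,0,0,0,45],[-4,100,-170,0,0,0,45],[-4,150,-170,0,0,0,45],[-4,200,-170,0,0,0,45]]'
python3 - <<'E'
from h import *
from plant import bot
t=bot.camera("top")["image"][:,:,::-1];q=bot.camera("side")["image"][:,:,::-1]
cv2.imwrite("pics/end_t.png",t);cv2.imwrite("pics/end_s.png",q)
b=[.5321,.2887,.0]
print(proj("top",[b+np.array([0,0,z]) for z in(.205,.125)]),proj("side",[b+np.array([0,0,z]) for z in(.205,.125,.06)]))
cv2.imwrite("pics/end.png",np.hstack([crop(t,120,180,130,150,3),crop(q,250,110,130,150,3)]))
E
```

```text
clock: 24.9
tcp_pos: [0.5276, 0.2896, 0.3593]
ee_rot: [[0.999, 0.029, 0.029], [0.029, -1.0, -0.001], [0.029, 0.002, -1.0]]
force: [-1.6, -0.0, 13.2]
opening: 0.0178
clock: 25.5
tcp_pos: [0.5276, 0.2896, 0.3577]
ee_rot: [[0.999, 0.029, 0.027], [0.029, -1.0, -0.002], [0.027, 0.003, -1.0]]
force: [0.6, 0.1, 0.2]
opening: 0.0421
clock: 26.5
tcp_pos: [0.5242, 0.0883, 0.5283]
ee_rot: [[0.999, 0.029, 0.028], [0.029, -1.0, -0.002], [0.028, 0.003, -1.0]]
force: [1.4, 0.2, 0.6]
opening: 0.0426
[[177.84419775 232.06520653]
 [191.13253226 237.11722594]] [[304.1936025  126.50010313]
 [305.35950234 160.09249314]
 [306.24404466 185.54486214]]
```

View pics/end.png

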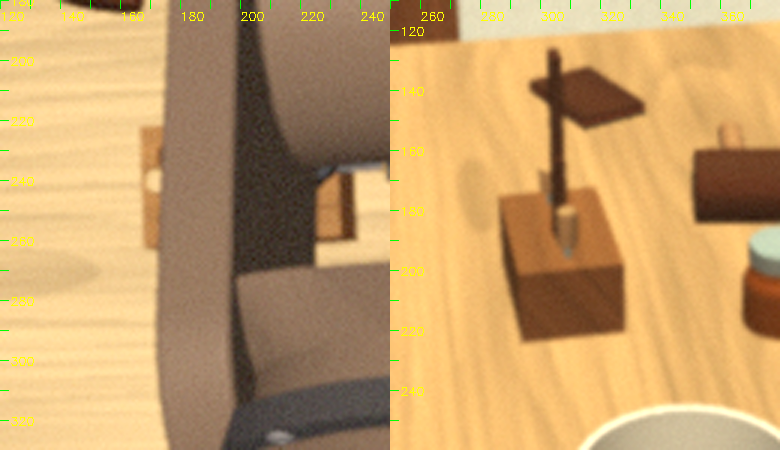

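The paddle stands in the slot with its top at side (305,126), against (304.2,126.5) predicted for fully home; floor contact was felt (13 N). One last look at the bowl.

View pics/end_s.png

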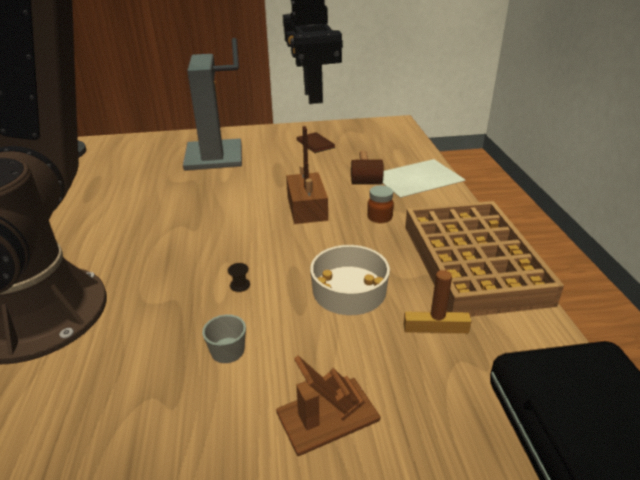

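```bash
python3 -c "
from plant import bot
print(bot.job_done(), bot.state()['clock'])"
```

```text
the job is handed in; nothing more can be done
the job is handed in; nothing more can be done
```

The paddle is standing in the tool block's slot and I have handed the job in, at about 26.5 s of the 72 s allowed. I drew it out of the rest along its length and stirred about 3⅓ turns anticlockwise. The circle was 28 mm in radius, after entering at 46 mm, with the tip about 5 mm above the bowl's floor. The blade then went into the slot until I felt the floor push back (13 N), and I released it.

**What the last checks showed:**
- **Paddle:** it stands upright with its top at side-camera pixel (305,126), against (304.2,126.5) predicted for fully home. The gripper is clear of it.
- **Bowl and other things:** they look unmoved in the side view. The force readings taken during the stir, one per call, stayed under about 2 N.
- **Beads:** they were clearly scattered and none is visible outside the bowl. I could not count all seven, because the near wall hid some in the side view and the arm blocked the top view of the bowl.
- **Paddle tilt:** one check disagreed before the slot. The paddle had pivoted about 0.03 rad in the grip, putting the tip about 4.5 mm off. I tilted the tool to correct it, and the next measurement agreed to about 0.1–0.2 pixel.

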